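# Hook up a bench shelf and load it

## Robot

A 6-joint arm with a two-finger parallel gripper is mounted at the origin on a cart in front of the work surface, level with it; the furniture and walls round the work are solid. World frame = base frame: x ahead of the robot, y to its left, z up, the work surface at z = 0. Lengths are in m, angles in rad, forces in N, time in s.
With the tool pointing down it reaches from about 0.375 to 0.925 m from the base axis. Payload 5.7 kg.
Tool frame: the origin (TCP) lies midway between the tips of the shut fingers; the grasp point (between the pads) lies 19 mm behind it; z points along the fingers, y is the line along which they close (so a half turn about z gives the same grasp; the last joint's range is limited). The gripper opens to 88 mm and grips with 3 to 60 N. Pads are 20 mm wide; open, the fingers measure 115 mm over their backs; the gripper's body (75 mm by 178 mm) begins 61 mm behind the grasp point.
Start: joints at [-1.439, 0.359, 1.51, -0, 1.272, -0.115], TCP at [0.147, -0.582, 0.223] pointing down, gripper open.
Joint ranges: [-2.97, 2.97], [-1.01, 2.36], [0.21, 2.38], [-0.96, 4.11], [0.2, 2.71], [-2.98, 2.98]. Speed limits (rad/s): [2.39, 2.39, 3.14, 3.14, 3.14, 3.14].

## Interface

Orientations are given as a unit quaternion [x, y, z, w].
In Python, from bench import move_ptp, servo_line, goto_joints, move_gripper, sleep, inverse_kinematics, capture, PlanningError, close_job, spot_in, silhouettes, current_clock, current_joint_pos, current_qvel, current_joint_torque, current_position, current_orientation, current_force, current_torque, current_finger_gap, current_grip_force gives the robot as it stands. Calls block until the motion is done:
- move_ptp(position, orientation): joint-space move of the TCP to a pose.
- servo_line(position, orientation=None, rate=0.15, contact_N=None): straight line of the TCP; orientation=None keeps the orientation; rate is the mean speed in m/s. With contact_N (N) it stops when the force on the tool has changed by that much, and returns True; else False.
- goto_joints(angles): joint-space move.
- move_gripper(opening): finger opening in m; the grip force is fixed at half the most; returns when the fingers have stopped.
- sleep(seconds).
- inverse_kinematics(position, orientation): joint angles nearest the present ones, or None.
- capture(name): name is "scene" or "top" or "wrist"; returns a dict with "image" (384x512x3 uint8, blue, green, red), "range_z" (384x512 float32, m along the optical axis (not along the pixel's ray), 0 where there is no reading), "intrinsics" (3x3 intrinsics, pixels), "R" (3x3) and "t" (3): a world point X has camera coordinates R X + t. Camera axes: x right, y down, z forward; pixel columns grow to the right and rows downward; lengths in m; the calibration is good to about 2 mm. A picture is of the moment at which its call begins.
A pose or a line that the arm cannot do raises PlanningError and nothing moves.
- close_job(): hands the job in; it is judged then, once.
Trained networks look in the newest picture that a camera, given by its name, has taken for a name from the list of things; names that differ only in an ending like _2 or _b are one class to them, and where a whole thing is asked for, a point or a joint stands for the part that bears it (a point fixed in the world has none). Each returns a list of dicts, best first, with "conf" (0 to 1); they miss things now and then, are a little off and sometimes report something else, mostly with a low value. They report only what shows in the picture. A call takes as long as a camera call. They do not tell look-alikes from the thing itself.
- spot_in(camera, query): "xy" ([column, row] in pixels, amid what is visible of it).
- silhouettes(camera, query): "region" (384x512 bool, what is visible of it) and "xy" ([column, row] in pixels, amid what is visible of it).
Readings, each from a call of its own:
- current_clock(): time.
- current_joint_pos(): joint angles.
- current_qvel(): joint speeds.
- current_joint_torque(): joint torques, N m.
- current_position(): TCP position.
- current_orientation(): TCP orientation.
- current_force(): force on the tool from outside, world axes, zero at the start.
- current_torque(): the same for the moment, N m.
- current_finger_gap(): finger opening in m.
- current_grip_force(): force on a finger pad.
Only numpy, scipy, OpenCV 4.12 (cv2) and the standard library are available. Lean on these libraries where they do the work, as an engineer would, in place of code of your own. Each camera call takes 0.05 s, during which the arm holds its last target. There are 200 camera calls.

## Task

Put up the little sample shelf: hook both steel brackets into the lower two slots of the two uprights, one bracket on each upright, pressing the tabs in and then down until they are fully seated. Then set the long tray level and centred across both bracket arms, between their stops and toes, and pack every jar and bottle standing along the front of the worktop upright in one row in the tray. Leave the tape roll, the spatula and the things behind the stand where they are.

Things in the scene. Friction and masses are not known exactly. Their poses are not given: they have to be found in the camera images.
- stand: Fixed grey stand, 220 mm high: two uprights 50 mm wide at y = +-75 mm on an 8 mm foot (x -25 to 105, y +-115 mm). Origin on the worktop midway, in the plane of the front faces; x points into the faces, z up; brackets hang on the -x side. Faces are 5 mm thick, hollow behind. Each has three centred slots 13 mm wide, 36 mm high, lower edges at z 69, 119 and 169 mm.
- slot_left (a point): Middle of the lower edge of the middle slot, in the front face of the left (+y) upright, at z 119 mm; axes as the stand. A bracket hung in the lower two slots has its underside 45 mm above the worktop and its rear face against the front face; 1.5 mm of play lets it droop up to about 0.04 rad.
- slot_right (a point): The same point on the stand's right (-y) upright.
- shelf_mid (a point): Point on the stand where the middle of the tray's underside belongs when both brackets hang: 95 mm in front (-x) of the faces, midway between the uprights, 75 mm above the worktop. Same axes as the stand.
- bracket_a: Loose L-shaped steel bracket, 250 g, one of two alike, standing on its arm. Origin on the underside at the rear face; x to the tabs, z up. Arm 36 mm wide, 30 mm high, x 0 to -140 mm; seat for the tray (grip here across y) centred at x -95.5, between a stop (x -59 to -51) and a toe (x -140 to -132), both 9 mm above the seat. Back plate 8 mm thick, 100 mm high; gussets to x -36.
- bracket_b: Loose L-shaped steel bracket, 250 g, one of two alike, standing on its arm. Origin on the underside at the rear face; x to the tabs, z up. Arm 36 mm wide, 30 mm high, x 0 to -140 mm; seat for the tray (grip here across y) centred at x -95.5, between a stop (x -59 to -51) and a toe (x -140 to -132), both 9 mm above the seat. Back plate 8 mm thick, 100 mm high; gussets to x -36.
- hook_a (a point): Underside of bracket_a's upper tab neck at the rear face (z 74 mm on the bracket); meets a slot point when seated. Two tabs, 8 mm wide, 50 mm apart in height: neck 14 mm high, 6.5 mm long, then a 6 mm lip that reaches 12 mm below the neck, to 12.5 mm behind the rear face. Go in along x about 17 mm above seated height, then straight down.
- hook_b (a point): Underside of bracket_b's upper tab neck at the rear face (z 74 mm on the bracket); meets a slot point when seated. Two tabs, 8 mm wide, 50 mm apart in height: neck 14 mm high, 6.5 mm long, then a 6 mm lip that reaches 12 mm below the neck, to 12.5 mm behind the rear face. Go in along x about 17 mm above seated height, then straight down.
- tray: Loose open aluminium tray, 66 mm wide (x), 236 mm long (y), 26 mm high, walls and floor 3 mm (inside 60 x 230 mm), 250 g. Origin at the centre of the underside, z up; either way round is the same. Can be gripped across its 66 mm width.
- jar_0: Sample jar, 60 mm high, lid 53 mm across in the top 14 mm, body 50 mm. Origin at the centre of its underside, z up. Smooth, slides easily. May be absent.
- jar_1: Sample jar, 64 mm high, lid 55 mm across in the top 14 mm, body 52 mm. Origin at the centre of its underside, z up. Smooth, slides easily. May be absent.
- jar_2: Sample jar, 68 mm high, lid 53 mm across in the top 14 mm, body 50 mm. Origin at the centre of its underside, z up. Smooth, slides easily. May be absent.
- jar_3: Sample jar, 60 mm high, lid 55 mm across in the top 14 mm, body 52 mm. Origin at the centre of its underside, z up. Smooth, slides easily. May be absent.
- bottle: Small reagent bottle with a cap, 128 mm high, body 57 mm across, cap 39 mm across in the top 16 mm (grip it there). Origin at the centre of its underside, z up. Smooth, slides easily. May be absent.
- tape: Bystander: roll of tape lying flat, 98 mm across, 25 mm high, origin at the centre of its underside.
- spatula: Bystander: spatula with a black handle lying flat, 192 mm long, origin at the centre of its underside.
Things that resemble listed ones, but are neither listed nor needed, are in the scene too. Leave any turquoise look-alike of the jar_2 alone.

How it is judged:
By the outcome, as a careful person would: the job done as asked, in the order asked, and still so for the second after the job is handed in, with the robot touching nothing.
Of jar_0, jar_1, jar_2, jar_3, bottle only 3 to 4 are there at a start; the rules pass over those that are not, and their reading is None.
At some moment in a run one of jar_0, jar_1, jar_3 may be knocked a few centimetres aside while the robot is not near it.
It also fails if it takes over 210 s, if anything falls off the work surface, if the arm or the gripper's body presses on something with over 40 N, if the wrist force passes 120 N, or if a joint passes its speed limit or range.

## Working session

There is one attempt and no reset: what is moved stays moved. The work goes in short steps, each a Python script; the robot and the scene stay as the last script left them, time stands still between calls to the robot, and variables do not carry over. Pictures are saved under pics/ and viewed, at most 14 in all, crops included, and the job is handed in when it is done.

```bash
mkdir -p pics; ls; cat > h.py <<'E'
import numpy as np, cv2
from bench import *
def cloud(c):
    K,R,t,d=c["intrinsics"],c["R"],c["t"],c["range_z"]
    v,u=np.mgrid[:d.shape[0],:d.shape[1]]
    P=np.stack([(u-K[0,2])/K[0,0]*d,(v-K[1,2])/K[1,1]*d,d],-1)
    return (P-t)@R   # R^T (P-t)
E
python3 - <<'E'
from h import *
for n in ("scene","top"):
    c=capture(n); cv2.imwrite(f"pics/{n}0.png",cv2.resize(c["image"],(768,576)))
    np.savez(f"{n}0.npz",W=cloud(c),**c)
    W=cloud(c)
    print(n, -c["R"].T@c["t"])
    for q in ("stand","bracket_a","tray","jar_0","jar_1","jar_2","jar_3","bottle","tape","spatula","hook_a"):
        for s in silhouettes(n,q):
            m=s["region"]&(c["range_z"]>0); p=W[m]
            if len(p): print(q,round(s["conf"],2),np.round(s["xy"]),len(p),np.round(np.median(p,0),3),"lo",np.round(np.percentile(p,3,axis=0),3),"hi",np.round(np.percentile(p,97,axis=0),3),c["image"][m].mean(0).round())
print(current_clock())
E
```

```text
pics
scene [-0.57997864  0.66522448  0.85351228]
stand 0.56 [306. 148.] 380 [ 0.728 -0.289  0.154] lo [ 0.704 -0.558  0.006] hi [ 1.062 -0.268  0.217] [130. 126. 125.]
bracket_a 0.81 [290. 210.] 441 [ 0.527 -0.083  0.029] lo [ 0.445 -0.112  0.002] hi [ 0.581 -0.063  0.093] [161. 158. 158.]
bracket_a 0.64 [248. 221.] 546 [0.529 0.075 0.03 ] lo [0.441 0.048 0.002] hi [0.58  0.094 0.095] [164. 160. 161.]
bracket_a 0.63 [200. 229.] 274 [0.521 0.268 0.042] lo [0.51  0.245 0.007] hi [0.55  0.286 0.068] [119. 186. 210.]
tray 0.65 [174. 240.] 349 [0.528 0.349 0.027] lo [ 0.511  0.307 -0.003] hi [0.63  0.369 0.059] [170. 187. 202.]
tray 0.59 [196. 259.] 1369 [0.437 0.307 0.007] lo [ 0.391  0.187 -0.001] hi [0.463 0.415 0.024] [194. 192. 192.]
jar_0 0.86 [147. 246.] 365 [0.518 0.447 0.041] lo [ 0.507  0.421 -0.   ] hi [0.557 0.466 0.068] [160. 160.  67.]
jar_0 0.75 [223. 222.] 304 [0.525 0.167 0.033] lo [ 0.508  0.136 -0.001] hi [0.599 0.186 0.064] [ 79.  90. 177.]
jar_0 0.69 [176. 238.] 290 [0.526 0.349 0.037] lo [0.511 0.325 0.003] hi [0.553 0.368 0.059] [163. 183. 200.]
jar_0 0.64 [200. 232
[... 3866 characters left out ...]
 0.62 [329. 231.] 217 [ 0.446 -0.239  0.096] lo [ 0.42  -0.264  0.036] hi [ 0.469 -0.221  0.13 ] [147. 127. 117.]
bottle 0.56 [362. 166.] 2041 [ 0.68  -0.373  0.01 ] lo [ 0.592 -0.472  0.002] hi [ 0.78  -0.281  0.218] [93. 95. 92.]
tape 0.88 [102. 220.] 299 [0.456 0.568 0.022] lo [ 0.415  0.52  -0.   ] hi [0.499 0.612 0.029] [119. 146. 157.]
spatula 0.7 [416. 206.] 99 [ 0.556 -0.586  0.007] lo [ 0.542 -0.631 -0.003] hi [ 0.568 -0.462  0.014] [107. 111. 114.]
hook_a 0.85 [287. 206.] 411 [ 0.519 -0.094  0.03 ] lo [ 0.452 -0.117 -0.001] hi [ 0.583 -0.073  0.097] [155. 157. 156.]
hook_a 0.74 [244. 209.] 412 [0.512 0.065 0.03 ] lo [ 0.449  0.044 -0.002] hi [0.576 0.088 0.099] [157. 159. 158.]
1.2
```

View pics/scene0.png

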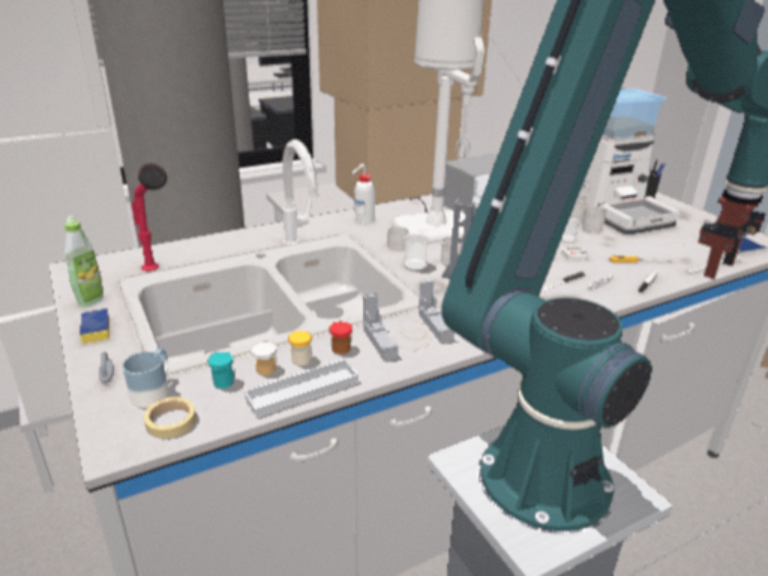

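View pics/top0.png

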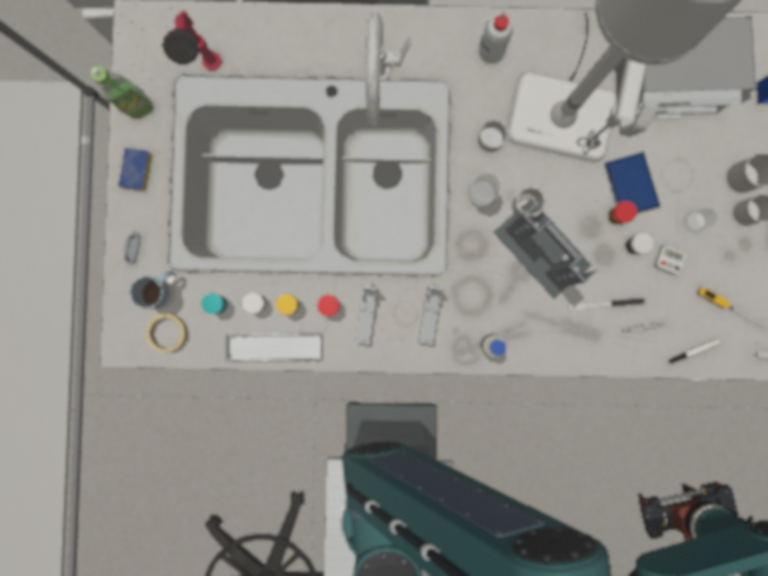

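The top view shows, in the front row: teal look-alike (215,303), white (253,303), yellow (288,305) and red (329,306) jars, brackets (367,315) and (430,316), tray (275,347), blue-capped bottle (496,347). The stand is at (545,250), with the other jars behind it at (625,212) and (641,243). Next I'll move the arm for a close wrist look at the stand.

```bash
cat >> h.py <<'E'
from scipy.spatial.transform import Rotation as Ro
def down(yaw): # tool z down, tool y (closing axis) along world angle yaw+90deg ; tool x along yaw
    c,s=np.cos(yaw),np.sin(yaw)
    return Ro.from_matrix(np.array([[c,s,0],[s,-c,0],[0,0,-1]])).as_quat()
def wr(a): return (a+np.pi/2)%np.pi-np.pi/2
E
python3 - <<'E'
from h import *
d=np.load("top0.npz"); W=d["W"]; 
for lo,hi in((.2,.235),(.004,.012)):
    m=(W[...,2]>lo)&(W[...,2]<hi)&(W[...,1]<-.2)&(W[...,1]>-.6)&(W[...,0]>.5)&(W[...,0]<.9)
    p=W[m][:,:2]; print(len(p),cv2.minAreaRect(p.astype(np.float32)))
cr=d["image"][110:270,290:480]; a=cv2.resize(cr,(760,640)[0:2],interpolation=cv2.INTER_CUBIC)[:600]
cv2.imwrite("pics/crop1.png",a)
import time
print(current_position(),current_orientation(),Ro.from_quat(current_orientation()).as_matrix().round(2))
for p in((0.56,-0.25,.42),):
    for y in (0,np.pi/2,-np.pi/2,np.pi):
        q=inverse_kinematics(p,down(y)); print(p,y,q)
E
```

```text
301 ((0.6762467622756958, -0.36121848225593567), (0.1999807208776474, 0.0408385694026947), 43.286293029785156)
1903 ((0.6997268199920654, -0.40071892738342285), (0.39902615547180176, 0.3995031714439392), 0.2147156149148941)
[ 0.14656307 -0.58175926  0.2226213 ] [ 9.92398655e-01  1.23064637e-01  6.44735380e-06 -6.90114245e-05] [[ 0.97  0.24 -0.  ]
 [ 0.24 -0.97  0.  ]
 [ 0.   -0.   -1.  ]]
(0.56, -0.25, 0.42) 0 [-5.32466229e-01  2.72937320e-01  1.16469010e+00 -4.44089210e-16
  1.70396523e+00  1.03833010e+00]
(0.56, -0.25, 0.42) 1.5707963267948966 [-5.32466229e-01  2.72937320e-01  1.16469010e+00 -4.44089210e-16
  1.70396523e+00 -5.32466229e-01]
(0.56, -0.25, 0.42) -1.5707963267948966 [-5.32466229e-01  2.72937320e-01  1.16469010e+00 -4.44089210e-16
  1.70396523e+00  2.60912642e+00]
(0.56, -0.25, 0.42) 3.141592653589793 [-5.32466229e-01  2.72937320e-01  1.16469010e+00 -4.44089210e-16
  1.70396523e+00 -2.10326256e+00]
```

View pics/crop1.png

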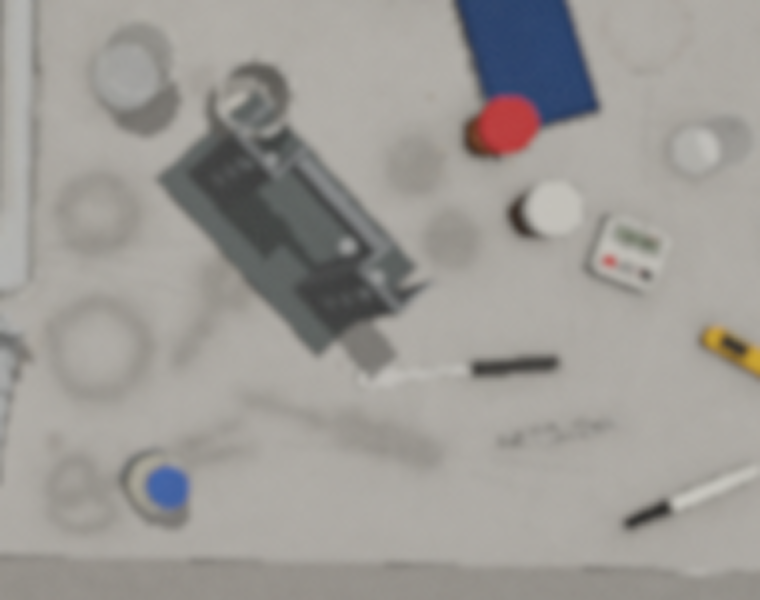

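Crop: the two dark front faces with slots (225,175) and (345,285) look to lower left, so the stand's x points up-right at a yaw near -45°. A cup stands close behind the left upright at (255,95).

```bash
python3 - <<'E'
from h import *
c=capture("wrist"); Rt=Ro.from_quat(current_orientation()).as_matrix()
print("cam pos in tool",Rt.T@(-c["R"].T@c["t"]-current_position()),"cam z in tool",Rt.T@c["R"].T[:,2], "cam x", Rt.T@c["R"].T[:,0], c["intrinsics"][0,0])
# tilted look: tool z = direction toward stand, tilt 35deg from down
u=np.array([np.cos(-.75),np.sin(-.75),0])
z=u*np.sin(.6)-np.array([0,0,1])*np.cos(.6)
y=np.cross([0,0,1],u); 
best=None
for s in (1,-1):
    R=np.stack([np.cross(s*y,z),s*y,z],1); q=Ro.from_matrix(R).as_quat()
    j=inverse_kinematics([.5,-.2,.36],q); print(s,j)
    if j is not None and (best is None or abs(j[5])<abs(best[1][5])): best=(q,j)
move_ptp([.5,-.2,.36],best[0])
c=capture("wrist"); W=cloud(c); np.savez("w1.npz",W=W,**c); cv2.imwrite("pics/w1.png",cv2.resize(c["image"],(768,576)))
print(current_clock(), current_joint_pos())
E
```

```text
cam pos in tool [ 0.08075442  0.00103898 -0.16198725] cam z in tool [-2.98876414e-01  2.12825498e-04  9.54291802e-01] cam x [ 1.14244841e-04  9.99999976e-01 -1.87238750e-04] 332.1460352426098
1 [-0.3543406  -0.10032649  1.88029198 -0.30175831  0.8216115  -1.02993159]
-1 [-0.3543406  -0.10032649  1.88029198 -0.30175831  0.8216115   2.11166106]
3.2417 [-0.35571657 -0.09948121  1.87982927 -0.30181763  0.82177629 -1.02971208]
```

View pics/w1.png

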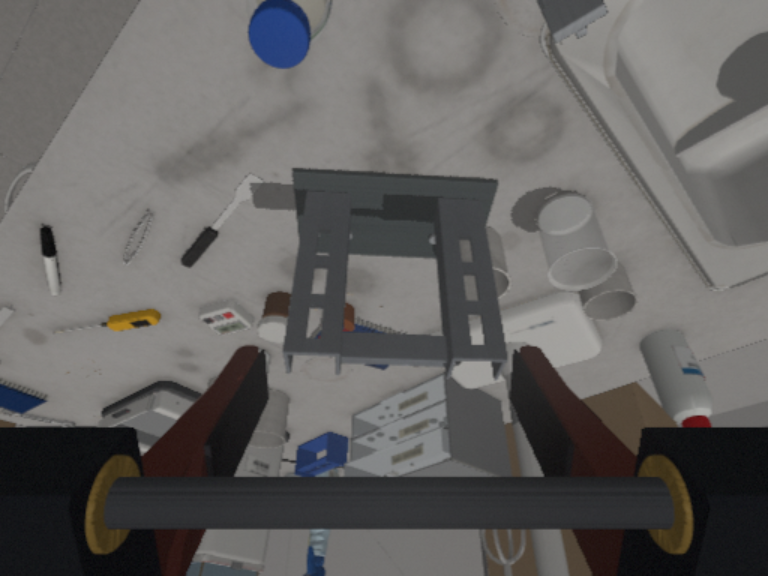

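The picture shows the stand upside down: its two front faces at (315,270) and (475,270) px with three slots each, foot below at (395,185). Spatula tip beside the foot at (255,190). Now fitting the pose of the stand.

```bash
cat > fit.py <<'E'
from h import *
from scipy.optimize import minimize
def stand(c,W,yaw=-.75,p0=(.64,-.33)):
    P=W[c["range_z"]>0]; P=P[np.isfinite(P).all(1)]
    p=np.array([*p0]); 
    for it in range(6):
        u=np.array([np.cos(yaw),np.sin(yaw)]); v=np.array([-u[1],u[0]])
        L=np.c_[(P[:,:2]-p)@u,(P[:,:2]-p)@v,P[:,2]]
        tol=.04 if it<1 else .012 if it<3 else .005
        m=(abs(L[:,0])<tol)&(L[:,2]>.03)&(L[:,2]<.222)&(abs(L[:,1])<.115)
        F=L[m]
        a,b=np.polyfit(F[:,1],F[:,0],1)
        yaw-=np.arctan(a); p=p+u*b
        e=F[:,1]; zz=F[(F[:,2]>.03)&(F[:,2]<.2)][:,1]
        def cost(s): # front face template: 50<|y|<100
            t=abs(zz-s); return np.sum((t>.1)|(t<.05))
        if it>=1:
            ss=np.linspace(-.02,.02,81); cs=np.array([cost(s) for s in ss]); s=ss[cs<=cs.min()+2].mean(); p=p+v*s
    print("yaw",yaw,"p",p,"n",m.sum(),"res",F[:,0].std(),"slide",s,"top",np.percentile(F[:,2],99),cs.min())
    return yaw,p
if __name__=="__main__":
    for f in("w1.npz","top0.npz"):
        c=np.load(f); stand(c,c["W"])
    yaw,p=stand(np.load("w1.npz"),np.load("w1.npz")["W"])
    W=np.load("w1.npz")["W"]; u=np.array([np.cos(yaw),np.sin(yaw)]); v=np.array([-u[1],u[0]])
    x=(W[...,:2]-p)@u;y=(W[...,:2]-p)@v;z=W[...,2]
    f=(abs(x)<.004)
    for s in(.075,-.075):
        for zc in(.087,.137,.187):
            # slot y extents: gaps in row of face
            m=f&(abs(z-zc)<.012)&(abs(y-s)<.027); h=np.sort(y[m]); g=np.diff(h); i=g.argmax(); print(s,zc,"edges",h[[0,-1]].round(4),"gap",h[i].round(4),h[i+1].round(4))
        m=f&(abs(y-s)<.004)&(z>.03); h=np.sort(z[m]); g=np.diff(h); print([(h[i].round(3),h[i+1].round(3)) for i in np.where(g>.012)[0]])
    t=(x<-.003)&(x>-.03)&(abs(z-.008)<.006)&(abs(y)<.13); print("foot",np.percentile(x[t],[1,50]),np.percentile(y[t],[1,99]),np.median(z[t]))
E
python3 fit.py
```

```text
yaw -0.8213525050832274 p [ 0.66431746 -0.34889851] n 5980 res 0.0009880217110881646 slide 0.0 top 0.22015273228010326 48
yaw -0.822094544788183 p [ 0.66434637 -0.34785736] n 431 res 0.0013907461447539202 slide 0.0 top 0.2201009668077333 5
yaw -0.8213525050832274 p [ 0.66431746 -0.34889851] n 5980 res 0.0009880217110881646 slide 0.0 top 0.22015273228010326 48
0.075 0.087 edges [0.0498 0.1003] gap 0.0687 0.0812
0.075 0.137 edges [0.0499 0.1004] gap 0.0685 0.0814
0.075 0.187 edges [0.0501 0.1005] gap 0.0686 0.0814
[(np.float64(0.07), np.float64(0.106)), (np.float64(0.12), np.float64(0.155)), (np.float64(0.17), np.float64(0.206))]
-0.075 0.087 edges [-0.0998 -0.0498] gap -0.0813 -0.0683
-0.075 0.137 edges [-0.0998 -0.0498] gap -0.0812 -0.0682
-0.075 0.187 edges [-0.0998 -0.0497] gap -0.0811 -0.0682
[(np.float64(0.07), np.float64(0.105)), (np.float64(0.121), np.float64(0.155)), (np.float64(0.17), np.float64(0.205))]
foot [-0.02614241 -0.0167812 ] [-0.11210485  0.11209395] 0.007956264546520106
```

```bash
cat > br.py <<'E'
from h import *
def bracket(W,guess,yaw):
    P=W.reshape(-1,3); p=np.array(guess,float)
    for it in range(5):
        u=np.array([np.cos(yaw),np.sin(yaw)]); v=np.array([-u[1],u[0]])
        x=(P[:,:2]-p)@u; y=(P[:,:2]-p)@v; z=P[:,2]
        m=(z>.024)&(z<.043)&(abs(y)<.03)&(x<-.04)&(x>-.16)
        # edges per x-slice
        xs=[];ce=[];wd=[]
        for a in np.arange(-.13,-.045,.008):
            s=m&(x>=a)&(x<a+.008)
            if s.sum()>8:
                lo,hi=np.percentile(y[s],[2,98]); xs.append(a+.004); ce.append((lo+hi)/2); wd.append(hi-lo)
        k,b=np.polyfit(xs,ce,1); yaw+=np.arctan(k); p=p+v*b
        toe=np.percentile(x[m&(abs(y)<.02)],1)
        t=(z>.09)&(z<.108)&(abs(y)<.02)&(abs(x)<.03); pl=np.percentile(x[t],[3,97]) 
        shift=((toe+.1395)+(pl.mean()+.004))/2
        p=p+u*shift
    st=(z>.0345)&(z<.043)&(abs(y)<.018)&(abs(x+.055)<.015)
    print("bracket",p.round(4),"yaw",round(yaw,4),"w",np.mean(wd).round(4),"toe",toe.round(4),"plate",pl.round(4),"stop",np.percentile(x[st],[3,97]).round(4) if st.any() else None)
    return p,yaw
if __name__=="__main__":
    move_ptp([.55,0,.30],down(0))
    c=capture("wrist");W=cloud(c);np.savez("w2.npz",W=W,**c);cv2.imwrite("pics/w2.png",cv2.resize(c["image"],(768,576)))
    for g in((.58,.065-.005),(.58,-.1)): bracket(W,g,-.1)
    for q in("bracket_a","bottle","jar_0"):
        for s in silhouettes("wrist",q):
            print(q,s["conf"],s["xy"],np.median(W[s["region"]],0))
    W=np.load("top0.npz")["W"]
    for g in((.58,.06),(.58,-.1)):
        try: bracket(W,g,-.1)
        except Exception as e: print(e)
E
python3 br.py
```

```text
bracket [0.5824 0.0561] yaw -0.1291 w 0.0345 toe -0.1391 plate [-0.0081 -0.0007] stop [-0.0592 -0.0517]
bracket [ 0.5848 -0.1031] yaw -0.1493 w 0.0347 toe -0.1391 plate [-0.0082 -0.0006] stop [-0.059  -0.0516]
bracket_a 0.75 [327.1, 168.1] [ 0.53191552 -0.09191431  0.03039604]
bracket_a 0.66 [58.5, 166.7] [0.5382207  0.2485466  0.06680081]
bracket_a 0.56 [207.5, 176.2] [0.52500878 0.06282963 0.03054454]
bottle 0.63 [449.4, 241.8] [ 0.4550555  -0.23394852  0.08746684]
jar_0 0.96 [7.5, 160.9] [0.54108854 0.32202869 0.02692945]
jar_0 0.85 [57.9, 164.1] [0.5382421  0.24853773 0.06677943]
jar_0 0.74 [136.5, 169.5] [0.53752517 0.15248117 0.06301259]
bracket [0.583  0.0567] yaw -0.1165 w 0.0325 toe -0.141 plate [-0.0101  0.0051] stop [-0.0613 -0.0486]
bracket [ 0.5841 -0.1038] yaw -0.1459 w 0.0324 toe -0.1393 plate [-0.0091  0.0007] stop [-0.0661 -0.0485]
```

View pics/w2.png

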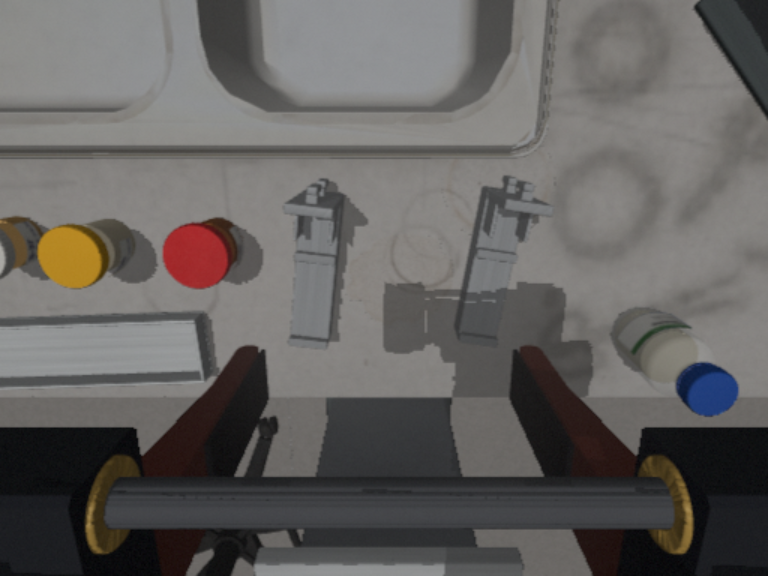

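The wrist view shows both brackets standing with tabs away from the robot: left at (315,265) px, right at (495,260). Fits match both cameras. The bottle is at (690,370). Hanging the right bracket first.

```bash
cat > hang.py <<'E'
from h import *
SY=-.8215; SP=np.array([.6643,-.3485]); U=np.array([np.cos(SY),np.sin(SY)]); V=np.array([-U[1],U[0]])
def sp(x,y,z): return [*(SP+x*U+y*V),z]
def hang(bp,byaw,side):
    bp=np.array(bp); u=np.array([np.cos(byaw),np.sin(byaw)]); g=bp-.0955*u
    q=down(byaw+np.pi)
    move_gripper(.07)
    move_ptp([*g,.12],q); 
    print("down contact",servo_line([*g,.004],rate=.12,contact_N=15),current_position())
    z0=current_position()[2]
    move_gripper(0.0); print("gap",current_finger_gap(),current_grip_force())
    servo_line([*g,.16],rate=.15); print("gap",current_finger_gap())
    q2=down(SY+np.pi); y=.075*side
    zi=.045+.017+z0; zs=.045+z0
    move_ptp(sp(-.0955-.045,y,.20),q2)
    servo_line(sp(-.0955-.045,y,zi),rate=.15)
    f0=current_force()
    c=servo_line(sp(-.0955+.001,y,zi),rate=.05,contact_N=12)
    P=np.array(current_position()); print("in:",c,"x err",(P[:2]-SP)@U+.0955,"y err",(P[:2]-SP)@V-y,P[2]-zi,np.array(current_force())-f0)
    return zs,y
def seat(zs):
    P=np.array(current_position())
    c=servo_line([P[0],P[1],zs-.006],rate=.03,contact_N=20)
    print("seated:",c,"z err",current_position()[2]-zs,current_force(),"gap",current_finger_gap())
if __name__=="__main__":
    zs,y=hang((.5848,-.1031),-.1493,-1)
    np.save("zs.npy",zs)
    print(current_clock())
E
python3 hang.py
```

```text
down contact False [ 0.4908594  -0.08905223  0.00448515]
gap 0.03615774041237734 29.992688298225403
gap 0.03619795801262595
in: False x err -0.0009897393618141653 y err 8.396810191921289e-06 -0.0006463721470789247 [-4.19640085  3.8637066   0.47221366]
14.6417
```

```bash
python3 - <<'E'
from hang import *
seat(float(np.load("zs.npy")))
c=capture("wrist"); cv2.imwrite("pics/w3.png",cv2.resize(c["image"],(512,384))); np.savez("w3.npz",W=cloud(c),**c)
print(current_clock())
E
```

```text
seated: True z err -0.00300187179006018 [-1.13732926  1.20586651  6.21339528] gap 0.03590517935143905
15.3583
```

View pics/w3.png

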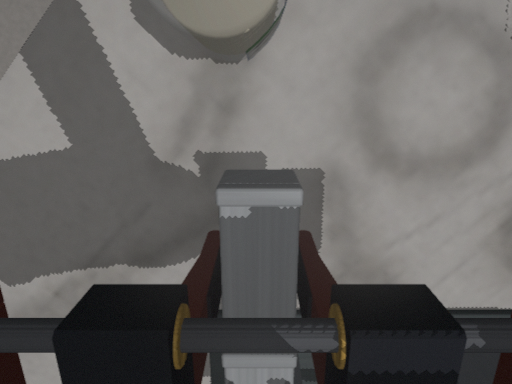

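The view shows the bracket arm gripped at (260,250) px; the rest is hidden. Releasing, and looking from further back.

```bash
cat > look.py <<'E'
from hang import *
def tilted(x,y,z,tilt):
    """tool at stand coords, tilted to face the stand, camera above/behind"""
    zz=np.array([*U,0])*np.sin(tilt)-np.array([0,0,1])*np.cos(tilt); yv=np.array([*V,0])
    return sp(x,y,z),Ro.from_matrix(np.stack([np.cross(yv,zz),yv,zz],1)).as_quat()
def local(W):
    return np.stack([(W[...,:2]-SP)@U,(W[...,:2]-SP)@V,W[...,2]],-1)
def report(L,y0):
    x,y,z=np.moveaxis(L,-1,0); m=(abs(y-y0)<.03)
    top=m&(z>.13)&(z<.155)&(x<.0)&(x>-.02); print("plate top z",np.percentile(z[top],95) if top.any() else None,"x",np.percentile(x[top],[3,97]) if top.any() else None)
    s=m&(x<-.068)&(x>-.126)&(z>.06)&(z<.09); k=np.polyfit(x[s],z[s],1); print("seat z@-95",np.polyval(k,-.0955),"slope",k[0],"y",np.percentile(y[s],[2,98]),"n",s.sum())
    c=[np.median(y[s&(abs(x-a)<.006)]) for a in(-.12,-.075)]; print("ymid toe/stop",c)
    t=m&(z>.078)&(z<.092)&(x<-.12)&(x>-.16); print("toe end x",np.percentile(x[t],2))
E
python3 - <<'E'
from look import *
move_gripper(.07)
P=current_position(); servo_line([P[0],P[1],.18])
move_ptp(*tilted(-.21,0.02,.33,.5))
c=capture("wrist");W=cloud(c);np.savez("w4.npz",W=W,**c);cv2.imwrite("pics/w4.png",cv2.resize(c["image"],(768,576)))
report(local(W),-.075); print(current_clock())
E
```

```text
plate top z 0.15069384738437314 x [-1.08303287e-02 -8.00152604e-05]
seat z@-95 0.07248619344663801 slope 0.023444220994365654 y [-0.09436657 -0.05949484] n 1052
ymid toe/stop [np.float64(-0.07591070749311626), np.float64(-0.07540250388840217)]
toe end x -0.14125806720597273
18.025
```

View pics/w4.png

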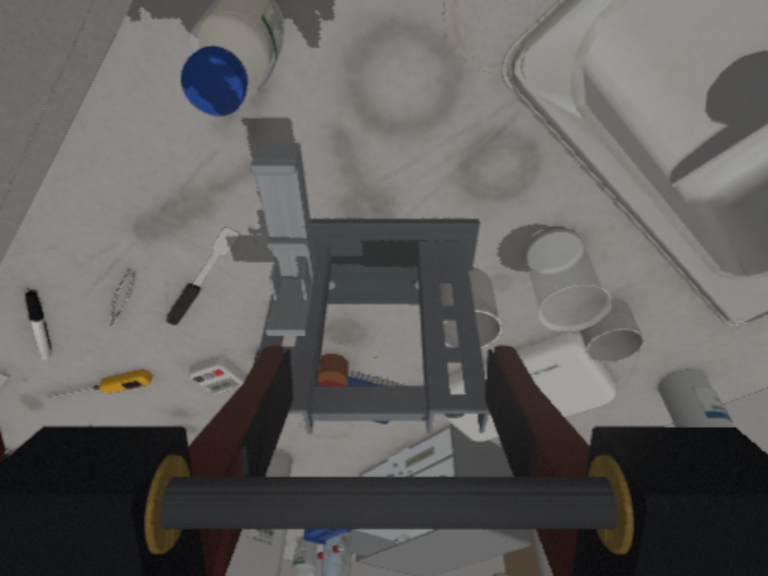

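The right bracket hangs at (280,230) px, seat height 72.5 mm with a 0.023 slope, as a seated bracket with droop should have. Now the left bracket.

```bash
python3 - <<'E'
from look import *
zs,y=hang((.5824,.0561),-.1291,1)
P=np.array(current_position())
if abs((P[:2]-SP)@U+.0955)<.004:
    seat(zs)
    if abs(current_position()[2]-zs)<.005:
        move_gripper(.07); P=current_position(); servo_line([P[0],P[1],.18])
        move_ptp(*tilted(-.21,0.02,.33,.5))
        c=capture("wrist");W=cloud(c);np.savez("w5.npz",W=W,**c);cv2.imwrite("pics/w5.png",cv2.resize(c["image"],(640,480)))
        for s in(-.075,.075): report(local(W),s)
print(current_clock())
E
```

```text
down contact False [0.48828697 0.06834708 0.00455068]
gap 0.035794431555736084 29.915483593940735
gap 0.03574206014868626
in: False x err -0.000925787144427509 y err 7.666725920998929e-05 -0.0005968976648974417 [-3.26929993  4.04830928  1.66021138]
seated: True z err -0.0030114151968888628 [-0.11923927  0.1028107   5.87757247] gap 0.03556610247009733
plate top z 0.1514559794306824 x [-1.08419166e-02 -6.98645028e-05]
seat z@-95 0.07243420319595234 slope 0.019342783025120897 y [-0.09429319 -0.05949412] n 1061
ymid toe/stop [np.float64(-0.07627696062845866), np.float64(-0.07581996745568957)]
toe end x -0.1411964845907392
plate top z 0.15281519801198165 x [-1.08941415e-02 -8.58128889e-05]
seat z@-95 0.07265332325474316 slope 0.02056663474676266 y [0.05466839 0.08965939] n 1030
ymid toe/stop [np.float64(0.07173019500738159), np.float64(0.07151242365607136)]
toe end x -0.1412733469447616
28.9417
```

View pics/w5.png

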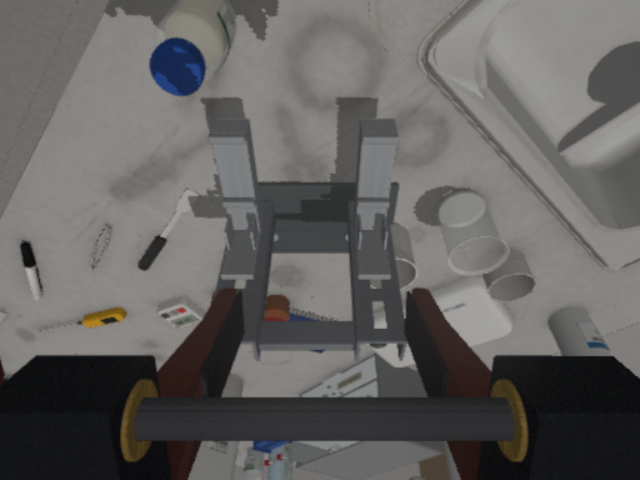

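Both brackets hang at (237,190) and (377,190) px with equal seats near 72.5 mm. Next: measure tray and jars.

```bash
cat > look2.py <<'E'
from look import *
def jars(W,mask=None):
    H=((W[...,2]>.05)&(W[...,2]<.14)&(W[...,0]<.62)&(W[...,0]>.38)&(W[...,1]>.1)).astype(np.uint8)
    n,lab=cv2.connectedComponents(H); out=[]
    for i in range(1,n):
        p=W[lab==i]
        if len(p)<150: continue
        zt=np.percentile(p[:,2],90); t=p[p[:,2]>zt-.005]
        (c,d,a)=cv2.minAreaRect(t[:,:2].astype(np.float32)); out.append((c,zt,d))
        print("jar",np.round(c,4),"top",zt.round(4),"d",np.round(d,4),len(t))
    return out
def tray(W):
    m=(W[...,2]>.018)&(W[...,2]<.032)&(W[...,0]<.485)&(W[...,1]<.45)&(W[...,1]>.15)
    n,lab,st,_=cv2.connectedComponentsWithStats(cv2.dilate(m.astype(np.uint8),np.ones((3,3),np.uint8))); i=1+st[1:,4].argmax()
    r=cv2.minAreaRect(W[m&(lab==i)][:,:2].astype(np.float32)); 
    b=cv2.boxPoints(r); e=[b[1]-b[0],b[2]-b[1]]; e=max(e,key=np.linalg.norm); print("tray",r,"long axis",wr(np.arctan2(e[1],e[0]))); return r[0],wr(np.arctan2(e[1],e[0]))%np.pi
if __name__=="__main__":
    move_ptp([.45,.3,.32],down(np.pi))
    c=capture("wrist");W=cloud(c);np.savez("w6.npz",W=W,**c);cv2.imwrite("pics/w6.png",cv2.resize(c["image"],(640,480)))
    jars(W);tray(W);tray(np.load("top0.npz")["W"]);jars(np.load("top0.npz")["W"]); print(current_clock())
E
python3 look2.py
```

```text
jar [0.5342 0.1574] top 0.0644 d [0.0533 0.054 ] 1190
jar [0.5331 0.4387] top 0.0684 d [0.0514 0.0519] 1129
jar [0.5344 0.2582] top 0.0684 d [0.0519 0.0519] 1117
jar [0.5369 0.3418] top 0.0604 d [0.0523 0.0513] 1084
jar [0.5593 0.5875] top 0.0898 d [0.0783 0.0842] 790
tray ((0.42870891094207764, 0.29629015922546387), (0.06635911017656326, 0.23640868067741394), 2.098583459854126) long axis -1.5341692
tray ((0.42547523975372314, 0.2964932918548584), (0.06278359144926071, 0.2348608374595642), 2.185683250427246) long axis -1.532649
jar [0.5568 0.5853] top 0.0904 d [0.0753 0.0861] 71
jar [0.5374 0.3414] top 0.0631 d [0.0476 0.0483] 98
jar [0.5316 0.4393] top 0.0702 d [0.0473 0.0511] 115
jar [0.5339 0.2587] top 0.0705 d [0.0475 0.0502] 112
jar [0.5331 0.1566] top 0.0667 d [0.0507 0.0506] 106
30.75
```

View pics/w6.png

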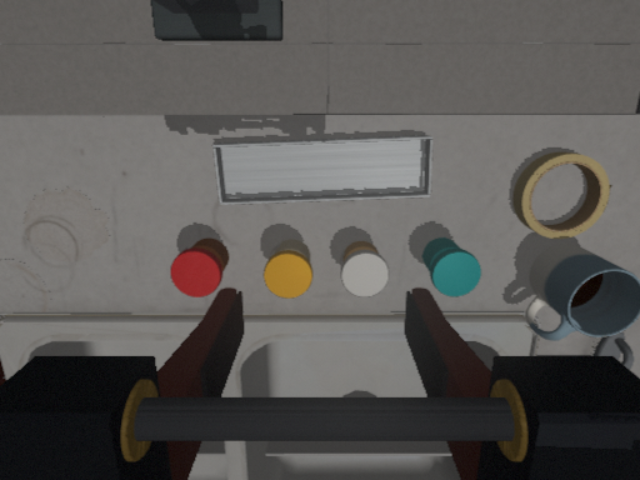

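Wrist view: tray at (325,170), red (197,270), yellow (288,274), white (365,270), turquoise (455,268) px. They haven't moved. I'll check the stand fit once more offline to settle a 2 mm lateral difference, then carry the tray.

```bash
python3 - <<'E'
from fit import *
import hang
for f in("w4.npz","w5.npz"):
    c=np.load(f); L=c["W"]; yaw,p=stand(c,L,-.82,(.6643,-.3485)); print("offset local",(p-hang.SP)@hang.U,(p-hang.SP)@hang.V)
E
python3 - <<'E'
from look2 import *
T,a=(.4287,.2963),1.6075
move_gripper(.088)
q=down(a); move_ptp([*T,.12],q); print(servo_line([*T,.005],rate=.12,contact_N=12),current_position())
z0=current_position()[2]; move_gripper(0); print("gap",current_finger_gap(),current_grip_force())
servo_line([*T,.17],rate=.15); print(current_finger_gap())
move_ptp(sp(-.0965,0,.20),down(SY+np.pi/2))
np.save("z0.npy",z0); print(current_clock(),current_position())
E
```

```text
yaw -0.8219850208108789 p [ 0.66457535 -0.34849625] n 4626 res 0.0010470873020706464 slide 0.0 top 0.220208128032084 54
offset local 0.00018480538460450335 0.0002041596155973683
yaw -0.8215350154606129 p [ 0.66438737 -0.34861967] n 3431 res 0.0011148735061118592 slide 0.0 top 0.22026008221499505 52
offset local 0.00014713121551209878 -1.7538250444028164e-05
False [0.42921664 0.29657645 0.00555756]
gap 0.06595051789728934 30.000869929790497
0.06566320420880249
37.6167 [ 0.59881177 -0.27651826  0.19998349]
```

```bash
cat > traymeas.py <<'E'
from look import *
def traymeas(view=True,tag="w7"):
    if view: move_ptp(*tilted(-.26,0.02,.35,.4))
    c=capture("wrist");W=cloud(c);np.savez(tag+".npz",W=W,**c);cv2.imwrite(f"pics/{tag}.png",cv2.resize(c["image"],(640,480)))
    L=local(W); m=(L[...,2]>.09)&(L[...,2]<.11)&(L[...,0]<-.04)&(L[...,0]>-.16)&(abs(L[...,1])<.14)
    p=L[m]; r=cv2.minAreaRect(p[:,:2].astype(np.float32)); print("tray local",r)
    e=[np.percentile(p[:,1],.5),np.percentile(p[:,1],99.5),np.percentile(p[:,0],.5),np.percentile(p[:,0],99.5)]; print("y ext",e[:2],"x ext",e[2:])
    k=np.linalg.lstsq(np.c_[p[:,:2],np.ones(len(p))],p[:,2],rcond=None)[0]; print("rim slopes x,y",k)
    return L
E
python3 - <<'E'
from traymeas import *
z0=float(np.load("z0.npy"))
P=sp(-.0960,.001,0)[:2]
servo_line([*P,.085+z0],rate=.15)
print(servo_line([*P,.068+z0],rate=.03,contact_N=6),current_position()[2]-z0,current_force())
move_gripper(.088); servo_line([*P,.2],rate=.15)
traymeas(); print(current_clock())
E
```

```text
True 0.072716602422681 [0.39462533 0.02373089 3.05408568]
tray local ((-0.09685440361499786, 0.0005034506320953369), (0.23596619069576263, 0.06641248613595963), 89.93663787841797)
y ext [np.float64(-0.11711109410150172), np.float64(0.11758724720449408)] x ext [np.float64(-0.1297871804437432), np.float64(-0.06415207197791582)]
rim slopes x,y [0.0057977  0.00101217 0.09623858]
41.65
```

View pics/w7.png

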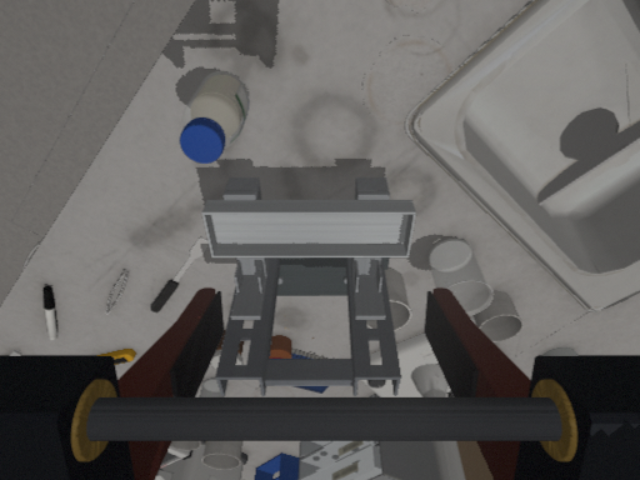

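The tray sits at (310,228) px across both arms, centred within 1 to 2 mm and level to 6 mrad. Now the jars, with a fresh look before each pick.

```bash
cat > pack.py <<'E'
from look2 import *
def find(colour):
    """fresh look; jar whose lid colour matches"""
    move_ptp([.45,.3,.32],down(np.pi))
    c=capture("wrist");W=cloud(c); best=None
    for p,zt,d in jars(W):
        m=(np.hypot(W[...,0]-p[0],W[...,1]-p[1])<.018)&(W[...,2]>zt-.005)
        bgr=c["image"][m].mean(0); e=np.linalg.norm(bgr/np.linalg.norm(bgr)-np.array(colour)/np.linalg.norm(colour))
        print("  ",np.round(p,3),bgr.round(),round(e,2))
        if best is None or e<best[0]: best=(e,p,zt)
    return best[1],best[2]
def pick(xy,grip_z,yaw=np.pi/2,clear=.16,opening=.075):
    q=down(yaw); move_gripper(opening)
    move_ptp([*xy,clear],q); hit=servo_line([*xy,grip_z],rate=.15,contact_N=10)
    move_gripper(0); print("hit",hit,"z",current_position()[2],"gap",current_finger_gap(),current_grip_force())
    z=current_position()[2]; servo_line([*xy,z+.16],rate=.2); print("gap",current_finger_gap()); return z
def place(y,zpick,x=-.0975,top=.22,opening=.066):
    q=down(SY+np.pi/2); P=sp(x,y,0)[:2]
    move_ptp([*P,top],q); zt=.0765+zpick
    servo_line([*P,zt+.012],rate=.15)
    hit=servo_line([*P,zt-.004],rate=.03,contact_N=5); dz=current_position()[2]-zt
    print("placed",hit,"dz",dz,current_force()); return hit,dz
def let(opening=.066):
    move_gripper(opening); P=current_position(); servo_line([P[0],P[1],.24],rate=.2)
if __name__=="__main__":
    import sys
    name=sys.argv[1]; col={"white":(190,190,190),"red":(30,30,200),"yellow":(20,160,230)}[name]; y=float(sys.argv[2])
    xy,zt=find(col); h=min((.060,.064,.068),key=lambda a:abs(a-zt)); print(name,xy,h)
    z=pick(xy,h-.027)
    hit,dz=place(y,z)
    if abs(dz)<.006: let()
    print(current_clock())
E
python3 pack.py white .0855
```

```text
jar [0.5329 0.1567] top 0.0644 d [0.05   0.0541] 1116
jar [0.5314 0.4392] top 0.0683 d [0.0519 0.0486] 1076
jar [0.5348 0.258 ] top 0.0685 d [0.0515 0.0517] 1110
jar [0.5372 0.3416] top 0.0604 d [0.0521 0.0514] 1077
jar [0.5572 0.5848] top 0.0899 d [0.0787 0.0834] 760
   [0.533 0.157] [ 42.  41. 144.] 0.56
   [0.531 0.439] [117. 119.  45.] 0.35
   [0.535 0.258] [ 46. 124. 164.] 0.41
   [0.537 0.342] [150. 154. 155.] 0.02
   [0.557 0.585] [nan nan nan] nan
white (0.5371955633163452, 0.34164902567863464) 0.06
hit False z 0.03362362138754317 gap 0.05223532623770321 30.000845789909363
gap 0.0525548127228258
placed True dz -0.0008053785246574241 [-1.77367721  0.55421771  4.94524731]
52.1917pack.py:8: RuntimeWarning: Mean of empty slice.
  bgr=c["image"][m].mean(0); e=np.linalg.norm(bgr/np.linalg.norm(bgr)-np.array(colour)/np.linalg.norm(colour))
  ret = um.true_divide(
```

```bash
python3 pack.py red .0285 2>/dev/null && python3 - <<'E'
from traymeas import *
L=traymeas(tag="w8")
W=L; H=((W[...,2]>.115)&(W[...,2]<.18)&(W[...,0]<-.05)&(W[...,0]>-.15)&(abs(W[...,1])<.14)).astype(np.uint8)
n,lab=cv2.connectedComponents(H)
for i in range(1,n):
    p=W[lab==i]
    if len(p)>80:
        t=p[p[:,2]>np.percentile(p[:,2],90)-.005]; print(cv2.minAreaRect(t[:,:2].astype(np.float32)),np.percentile(p[:,2],90))
print(current_clock())
E
```

```text
jar [0.5346 0.1576] top 0.0644 d [0.0529 0.0534] 1188
jar [0.5334 0.4389] top 0.0683 d [0.0525 0.0507] 1126
jar [0.5345 0.2578] top 0.0684 d [0.0518 0.0515] 1122
jar [0.5573 0.5845] top 0.0898 d [0.0781 0.0843] 766
   [0.535 0.158] [ 44.  43. 148.] 0.18
   [0.533 0.439] [120. 121.  46.] 1.04
   [0.534 0.258] [ 47. 127. 168.] 0.49
   [0.557 0.584] [nan nan nan] nan
red (0.5345808863639832, 0.1575893610715866) 0.064
hit False z 0.037654764409843916 gap 0.05460523800083866 30.000995993614197
gap 0.05454298842753892
placed True dz -0.0007988224444043374 [-1.05538905  1.79196256  3.3627362 ]
62.2167
tray local ((-0.09613470733165741, 0.0003433525562286377), (0.06837037205696106, 0.23635414242744446), 0.1579018533229828)
y ext [np.float64(-0.11692517854984795), np.float64(0.11748953367868653)] x ext [np.float64(-0.129785570118389), np.float64(-0.06312955732086996)]
rim slopes x,y [0.01752418 0.01708772 0.09962881]
((-0.09914526343345642, 0.08458206057548523), (0.050639912486076355, 0.05155206471681595), 41.362239837646484) 0.13600207985600238
((-0.09937464445829391, 0.027509041130542755), (0.05315432325005531, 0.05269566923379898), 53.36079025268555) 0.1400124857406643
63.4167
```

View pics/w8.png

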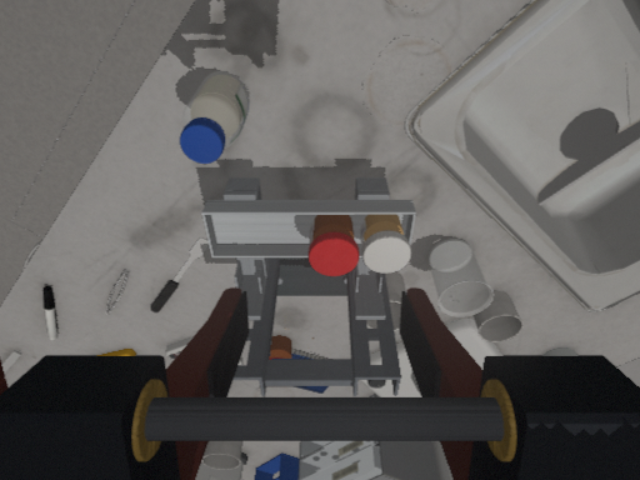

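Red and white stand upright in the tray at (333,250) and (386,245) px, about 3 mm apart. Yellow next, then the bottle.

```bash
python3 pack.py yellow -.0268 2>/dev/null && python3 - <<'E'
from traymeas import *
L=traymeas(tag="w9")
W=L; H=((W[...,2]>.115)&(W[...,2]<.18)&(W[...,0]<-.05)&(W[...,0]>-.15)&(abs(W[...,1])<.14)).astype(np.uint8)
p=W[H>0]; print("jar block y",np.percentile(p[:,1],[.5,99.5]),"tray left rim")
# bottle cap & body
G=cloud(capture("wrist")); m=(G[...,2]>.118)&(G[...,2]<.14)&(abs(G[...,0]-.45)<.06)&(abs(G[...,1]+.24)<.06)
print("cap",cv2.minAreaRect(G[m][:,:2].astype(np.float32)),np.median(G[m],0))
c=capture("top");T=cloud(c); m=(T[...,2]>.118)&(T[...,2]<.14)&(abs(T[...,0]-.45)<.06)&(abs(T[...,1]+.24)<.06)
if m.sum()>5: print("cap top",cv2.minAreaRect(T[m][:,:2].astype(np.float32)),m.sum())
print(current_clock())
E
```

```text
jar [0.5326 0.4385] top 0.0684 d [0.0514 0.0505] 1129
jar [0.5346 0.258 ] top 0.0684 d [0.0515 0.0516] 1116
jar [0.5587 0.5864] top 0.0898 d [0.0803 0.0822] 764
   [0.533 0.439] [119. 120.  45.] 0.83
   [0.535 0.258] [ 47. 126. 166.] 0.15
   [0.559 0.586] [nan nan nan] nan
yellow (0.5345990061759949, 0.2580002248287201) 0.068
hit False z 0.04161591636842247 gap 0.05243541342752643 30.000906586647034
gap 0.05185577225522038
placed True dz -0.0009683345071893473 [-0.94751561  0.16939349  3.56026048]
73.5917
tray local ((-0.09666861593723297, 0.00020647794008255005), (0.06819760799407959, 0.23604901134967804), 0.3490051329135895)
y ext [np.float64(-0.1168710351929774), np.float64(0.11731132978900445)] x ext [np.float64(-0.12992596081130198), np.float64(-0.06308250217892382)]
rim slopes x,y [0.03498898 0.01483939 0.10214767]
jar block y [-0.0509155   0.10825138] tray left rim
cap ((0.4431161880493164, -0.2462291419506073), (0.03730887547135353, 0.03794809803366661), 82.0853500366211) [ 0.44239267 -0.24415473  0.1268585 ]
cap top ((0.44429337978363037, -0.2495579570531845), (0.03513306379318237, 0.030166063457727432), 22.357900619506836) 81
74.8333
```

```bash
cat > bottle.py <<'E'
from pack import *
b=np.array([.4435,-.2465]); yaw=SY+np.pi/2
move_ptp([*(b+.085*V),.38],down(yaw))
c=capture("wrist"); G=cloud(c); m=(G[...,2]>.122)&(G[...,2]<.134)&(np.hypot(*(np.moveaxis(G[...,:2]-b,-1,0)))<.05)
r=cv2.minAreaRect(G[m][:,:2].astype(np.float32)); print("cap",r,np.percentile(G[m][:,2],90),m.sum())
xy=r[0]
z=pick(xy,.101,yaw=yaw,clear=.19,opening=.066)
hit,dz=place(-.0832,z,x=-.0965,top=.275)
P=current_position(); print(local(np.array(P)))
cv2.imwrite("pics/w10.png",capture("scene")["image"])
print(current_clock())
E
python3 bottle.py
```

```text
cap ((0.4434392750263214, -0.24652832746505737), (0.03787577524781227, 0.03670249134302139), 85.34632110595703) 0.1279905883717158 609
hit False z 0.10144929364469414 gap 0.03821157695050546 29.876232084352523
gap 0.03833575494355225
placed True dz -0.0005518322434966139 [-1.29135038  0.44638625  5.24302795]
[-0.09603269 -0.08311775  0.17739746]
81.1583
```

```bash
python3 - <<'E'
from pack import *
from traymeas import *
let(.066)
move_ptp(*tilted(-.26,0.02,.36,.4))
L=traymeas(False,tag="w11")
for s in (-.075,.075):
    x,y,z=np.moveaxis(L,-1,0); m=(abs(y-s)<.02)&(x>-.05)&(x<-.012)&(z>.06)&(z<.09); print("arm z near root",np.median(z[m]) if m.any() else None)
H=((L[...,2]>.115)&(L[...,2]<.22)&(L[...,0]<-.05)&(L[...,0]>-.15)&(abs(L[...,1])<.14)).astype(np.uint8)
for y0 in(.0845,.0275,-.028,-.084):
    m=(H>0)&(abs(L[...,1]-y0)<.026); p=L[m]; zt=np.percentile(p[:,2],92); t=p[p[:,2]>zt-.004]; k=np.linalg.lstsq(np.c_[t[:,:2],np.ones(len(t))],t[:,2],rcond=None)[0]
    print(y0,"top",zt.round(4),"c",np.round((t[:,:2].min(0)+t[:,:2].max(0))/2,4),"tilt",k[:2].round(3))
move_ptp([.5,0,.45],down(0)); c=capture("top"); 
a=np.hstack([cv2.resize(c["image"][110:260,100:400],(600,300)),]); b=cv2.imread("pics/w11.png"); cv2.imwrite("pics/fin.png",np.vstack([a,cv2.resize(b[60:420],(600,300))]))
print(current_clock())
E
```

```text
tray local ((-0.0973815992474556, 0.0002186894416809082), (0.2356788069009781, 0.06605205684900284), 89.76667785644531)
y ext [np.float64(-0.11679927426690613), np.float64(0.11745358904643903)] x ext [np.float64(-0.12972579223244296), np.float64(-0.06623558930687587)]
rim slopes x,y [ 0.16206272 -0.00223392  0.11791526]
arm z near root 0.07514847296486071
arm z near root 0.0745692579350444
0.0845 top 0.1362 c [-0.0992  0.0845] tilt [0.031 0.001]
0.0275 top 0.14 c [-0.0988  0.0278] tilt [ 0.029 -0.001]
-0.028 top 0.144 c [-0.0988 -0.0279] tilt [ 0.031 -0.001]
-0.084 top 0.2023 c [-0.1014 -0.0841] tilt [ 0.069 -0.022]
85.4167
```

View pics/fin.png

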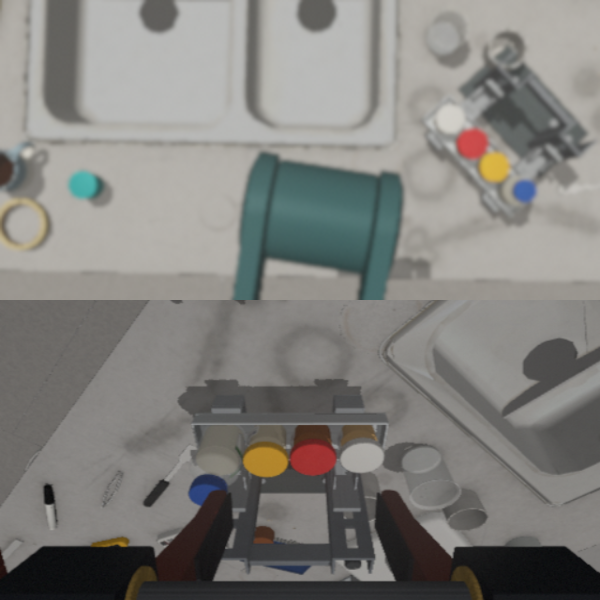

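The final picture shows white, red, yellow and bottle upright in one row in the tray on both brackets. The turquoise jar, tape and the things behind the stand are in place. The robot is clear.

```bash
python3 -c "
from bench import *
print(close_job())"
```

```text
the job is handed in; nothing more can be done
None
```

The job is handed in at about 85 s: both brackets are hung and seated, the tray sits level and centred to 1–2 mm apart from a bracket droop of about 0.03 rad, and the white, red and yellow jars and the bottle stand upright in one row, with everything else left alone.

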